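# Seat the sample carriage and hold the contact probe on the marked spot

## Task

Slide the sample carriage along its rail until it comes up against its stop. Then take the spring-tipped contact probe out of its stand and hold its tip on the ringed spot of the tilted sample, square to the sample's face, pressing lightly so that the spring tip is about half-way in; do not ram the tip to its end, and leave the other things on the bench alone. The program finishes while holding: the gripper still has the probe, tip pressed on the spot, carriage against its stop.

Things in the scene. Friction and masses are not known exactly. Their poses are not given: they have to be found in the camera images.
- push_plate (a point): Centre of the rear face of the carriage's upright push plate (bare aluminium, 50 mm wide, 50 high, 8 thick, from 43 to 93 mm above the bench). +x is level, along the rail towards the stop (the way to push), +y across, +z up. The black rail (260 x 90 mm, top 20 mm above the bench) reaches at least 45 mm rearwards (-x) of this face, with nothing standing on it there.
- carriage (a joint): Travel of the black sample carriage (100 x 80 mm) on its rail, m; grows towards the stop, a black end block with a steel screw. It slides with a steady drag of about 4 N, stays where it is left, and is home when the screw stops it, 20 to 60 mm on from its start: felt as a sharp rise above the drag (10 N is enough).
- spot (a point): Marked spot: centre of a dark ring 16 mm across with a dot, about 11 mm off the centre of a bare aluminium sample disc 50 mm across, on a black plate 70 x 60 mm in a stiff tilting cradle on the carriage (it rides along). It leans 0.15 to 0.45 rad, facing rearwards to the push plate, about 80 mm above the bench. Point on the disc's surface; +z is its outward normal.
- probe_mid (a point): Centre of the contact probe's handle; it stands upright, tip down, in the stand. Handle black, 22 x 22 mm square, 80 mm long, with a thin bright band. Below it a steel shank 14 mm across, 35 long, then the thin spring tip, 23 long, with a 6 mm ball. +z up the probe's axis, x and y square to the flats. 130 g. The handle's underside rests on the stand; lift 60 mm to clear.
- probe_tip (a point): Lowest point of the probe's ball tip, 98 mm from probe_mid along the probe's -z axis when the spring is relaxed. +z as the probe's.
- plunger (a joint): How far the spring tip is pushed into the probe, m: 0 free, 0.012 fully in. The spring takes 0.5 N per mm, so half-way in is 6 mm and about 3 N.
- stand: Dark steel block 70 x 70 x 70 mm, fixed to the bench, with a 17 mm upright through hole in the middle in which the probe stands. Origin at the centre of its underside, z up.
- lens_tube: Black lens tube standing on end, 35 mm across, 62 mm high; bystander, origin at its underside.
- optic_post: Steel post 13 mm thick, 75 mm high, on a 40 mm round foot; bystander, origin at its underside.
- driver: Screwdriver 170 mm long lying on the bench; bystander.
- power_meter: Green hand-held meter 190 x 90 x 35 mm lying on the bench; bystander, origin at its underside.
- screw_tray: Grey open tray 110 x 80 x 25 mm; bystander, origin at its underside.
- mirror_mount: Black mirror mount 50 mm square on a steel post, 105 mm high; bystander, origin at its underside.
Mind the look-alikes: they are no part of the job. What is shaped like the part that bears probe_mid but orange or turquoise is not meant. Leave any orange look-alike of the stand alone.

How it is judged:
By the outcome, as a careful person would: the job done as asked, in the order asked, and still so for the second after the job is handed in, while the arm keeps its last pose, push and grip.
It also fails if it takes over 59 s, if anything falls off the work surface, if the arm or the gripper's body presses on something with over 40 N, if the wrist force passes 120 N, or if a joint passes its speed limit or range.

## Robot

A 7-joint arm with a two-finger parallel gripper is mounted at the origin on the work surface. World frame = base frame: x ahead of the robot, y to its left, z up, the work surface at z = 0. Lengths are in m, angles in rad, forces in N, time in s.
With the tool pointing down it reaches from about 0.4 to 0.85 m from the base axis. Payload 6.9 kg.
Tool frame: the origin (TCP) lies at the centre of the arm's flange, where the gripper is bolted on; the fingertips stand 173 mm ahead of it and the grasp point (between the pads) lies 155 mm ahead of it; z points along the fingers, y is the line along which they close (so a half turn about z gives the same grasp; the last joint's range is limited). The gripper opens to 85 mm and grips with 20 to 120 N. Pads are 22 mm wide; open, the fingers measure 114 mm over their backs; the gripper's body (76 mm by 85 mm) begins 54 mm behind the grasp point. The pads swing forward as they close: fully open they stand 13 mm farther back than shut.
Start: joints at [-1.147, 0.507, -0.238, 1.5, 0.126, 1.149, -0.155], TCP at [0.196, 0.593, 0.405] pointing down, gripper open.
Joint ranges: [-3.08, 3.08], [-0.24, 2.05], [-1.43, 1.35], [0, 2.5], [-1.52, 4.66], [0.17, 1.96], [-2.89, 2.89]. Speed limits (rad/s): [2.39, 2.39, 3.14, 3.14, 3.14, 3.14, 3.14].

## Interface

Orientations are given as a 3x3 rotation matrix whose columns are the frame's x, y, z axes.
In Python, from rig import manip gives the robot as it stands.
- The arm moves only by the tool jog_arm, never from a script. Its argument "steps" is a list of rows, each a list of 3 entries, a list of its own where there are three numbers: the opening, from 0 (shut) to 1 (fully open), then the shift along the tool's x, y, z in m, then the turn about the tool's z in degrees. A call has 1 to 12 rows; each row is the pose to reach, as a shift and turn from the pose commanded when the call began, along the tool's axes at that moment; what a row does not reach only later rows make up. A row lasts 1/12 s, in which the tool goes at most 41.7 mm and 7.16 degrees, less where a joint would pass 70% of its speed; a pose out of reach is approached as far as the arm can. A call with a gripper value outside its range is refused whole. The fingers move at their own pace and stop on an object; "grip_force" is the grip in N (left out, the last holds). Time passes only in rows, so rows that repeat a pose let the fingers close. It gives the time, the measured TCP pose, the force, the opening and the grip force at its end, in the units of the state.
- manip.get_state(): the state, without advancing time (a new reading comes with each control period).
- manip.get_image(name): name is "scene" or "top" or "wrist"; returns the picture (480x640x3 uint8, blue, green, red); there is no depth.
- manip.camera_model(name): a dict with "camera_matrix" (3x3 intrinsics, pixels), "camera_from_world" (4x4, takes a point from world to camera coordinates); the wrist camera has in their place "T_tool_cam" (4x4, takes a point from camera to tool coordinates, whose origin is the TCP and whose axes are the flange's). Camera axes: x right, y up, looking along -z (the intrinsics and any distortion apply to the point x, -y, -z); pixel columns grow to the right and rows downward; lengths in m; the calibration is good to about 2 mm. A picture is of the moment at which its call begins: read the wrist's pose just before it. camera_model takes no time and is no camera call.
- manip.close_job(): hands the job in; it is judged then, once.
The state is a dict: "time": time; "joints": joint angles; "joint_vel": joint speeds; "joint_efforts": joint torques, N m; "tcp_pos": TCP position; "tool_rot": TCP orientation; "wrist_force": force on the tool from outside, world axes, zero at the start; "moment": the same for the moment, N m; "opening": finger opening in m; "gripper_force": force on a finger pad.
Only numpy, scipy, OpenCV 4.12 (cv2) and the standard library are available. Lean on these libraries where they do the work, as an engineer would, in place of code of your own. Each camera call takes 0.05 s, during which the arm holds its last target. There are 200 camera calls.

## Working session

There is one attempt and no reset: what is moved stays moved. The work goes in short steps, Python scripts to look and compute and a tool call to move; the robot and the scene stay as the last step left them, time stands still between calls to the robot, and variables do not carry over. Pictures are saved under pics/ and viewed, at most 10 in all, crops included, and the job is handed in when it is done.

Besides the shell and the picture viewer there is one more tool, called after "Emit:" as name([rows], argument=value, ...), one row to a line, values as JSON. jog_arm: Moves the arm, as the interface text tells. Its arguments: {"type":"object","properties":{"steps":{"type":"array","items":{"type":"array"}},"grip_force":{"type":"number"}},"required":["steps"]}

```bash
mkdir -p pics; ls; python3 - <<'E'
from rig import manip
import cv2,numpy as np
np.set_printoptions(precision=4,suppress=True)
for n in("scene","top"):
    cv2.imwrite(f"pics/{n}0.png",manip.get_image(n))
for n in("scene","top","wrist"): print(n,manip.camera_model(n))
print(manip.get_state())
E
```

```text
pics
scene {'camera_matrix': array([[434.9794,   0.    , 328.808 ],
       [  0.    , 434.9794, 236.5433],
       [  0.    ,   0.    ,   1.    ]]), 'camera_from_world': array([[-0.7535,  0.6574, -0.0049,  0.4167],
       [-0.4352, -0.4932,  0.7532,  0.1642],
       [ 0.4928,  0.5697,  0.6577, -1.4145],
       [ 0.    ,  0.    ,  0.    ,  1.    ]])}
top {'camera_matrix': array([[475.9693,   0.    , 318.172 ],
       [  0.    , 475.9693, 243.2374],
       [  0.    ,   0.    ,   1.    ]]), 'camera_from_world': array([[-0.0234, -0.9996,  0.017 ,  0.0145],
       [ 0.9866, -0.0203,  0.1618, -0.5873],
       [-0.1614,  0.0206,  0.9867, -1.2727],
       [ 0.    ,  0.    ,  0.    ,  1.    ]])}
wrist {'camera_matrix': array([[402.8174,   0.    , 325.3879],
       [  0.    , 402.8174, 242.5524],
       [  0.    ,   0.    ,   1.    ]]), 'T_tool_cam': array([[-0.0009,  0.9463,  0.3233,  0.0845],
       [ 1.    ,  0.0011, -0.0006,  0.0007],
       [-0.0009,  0.3233, -0.9463,  0.0312],
       [ 0.    ,  0.    ,  0.    ,  1.    ]])}
{'time': 0.1, 'joints': array([-1.1465,  0.5083, -0.2375,  1.501 ,  0.1257,  1.1489, -0.1548]), 'joint_vel': array([ 0.0007, -0.0025, -0.0016, -0.0036,  0.    ,  0.0003,  0.0008]), 'joint_efforts': array([ -0.0053, -62.1832,  -2.1946, -25.0206,   0.0126,   0.0077,
        -0.    ]), 'tcp_pos': array([0.1959, 0.5933, 0.4039]), 'tool_rot': array([[-0.9496,  0.3134, -0.0005],
       [ 0.3134,  0.9496, -0.0016],
       [-0.    , -0.0016, -1.    ]]), 'wrist_force': array([0.0338, 0.7724, 0.4734]), 'moment': array([-0.0363,  0.0142, -0.057 ]), 'gripper_force': 0.0, 'opening': 0.08587768135656679}
```

View pics/scene0.png

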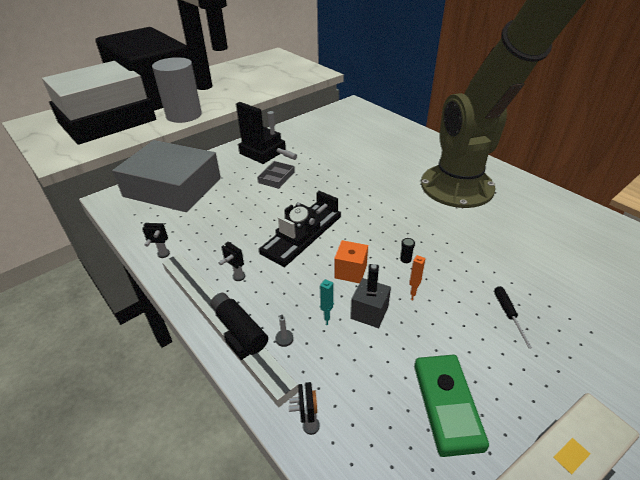

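View pics/top0.png

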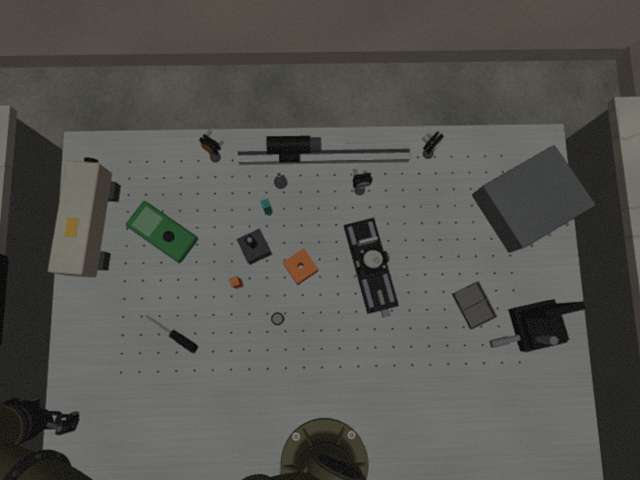

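The scene picture shows the rail at (300,230). Its stop end is the one nearer the robot, and the bare push plate is at (288,228), on the far side of the disc.

There are three probe-like things:
- **Black:** scene (373,278), top (251,240). It stands in the dark steel block.
- **Turquoise:** scene (327,300).
- **Orange:** scene (417,275).

The black one fits the description. The orange block at scene (350,260) is the look-alike stand.

```bash
cat > h.py <<'E'
from rig import manip
import numpy as np,cv2
np.set_printoptions(precision=4,suppress=True)
def cam(n,st=None):
    m=manip.camera_model(n);K=m["camera_matrix"]
    if n=="wrist":
        T=np.eye(4);T[:3,:3]=st["tool_rot"];T[:3,3]=st["tcp_pos"];W=T@m["T_tool_cam"]
    else: W=np.linalg.inv(m["camera_from_world"])
    return K,W
def ray(KW,px):
    K,W=KW;p=np.linalg.solve(K,[px[0],px[1],1]);d=W[:3,:3]@np.array([p[0],-p[1],-p[2]])
    return W[:3,3],d/np.linalg.norm(d)
def onz(KW,px,z):
    o,d=ray(KW,px);return o+d*(z-o[2])/d[2]
def proj(KW,P):
    K,W=KW;c=np.linalg.inv(W)@np.append(P,1);q=K@[c[0],-c[1],-c[2]];return q[:2]/q[2]
def tri(obs): # [(KW,px),...]
    A=np.zeros((3,3));b=np.zeros(3)
    for kw,px in obs:
        o,d=ray(kw,px);M=np.eye(3)-np.outer(d,d);A+=M;b+=M@o
    return np.linalg.solve(A,b)
def toolshift(st,P): # grasp-point -> P in tool axes
    g=st["tcp_pos"]+st["tool_rot"]@[0,0,.155];return st["tool_rot"].T@(np.asarray(P)-g)
E
python3 - <<'E'
from h import *
t=cam("top");s=cam("scene")
print("probe",onz(t,(251,240),.15),"stand",onz(t,(254,246),.07))
for n,p in dict(railfar=(360,221),railnear=(382,309),disc=(373,260)).items(): print(n,onz(t,p,.02 if 'rail' in n else .08))
im=manip.get_image("top");cv2.imwrite("pics/c1.png",cv2.resize(im[180:340,220:430],None,fx=3.6,fy=3.6,interpolation=cv2.INTER_CUBIC))
im=manip.get_image("scene");cv2.imwrite("pics/c2.png",cv2.resize(im[170:340,240:450],None,fx=3.5,fy=3.5,interpolation=cv2.INTER_CUBIC))
E
```

```text
probe [0.5827 0.175  0.15  ] stand [0.5798 0.1767 0.07  ]
railfar [ 0.654  -0.1201  0.02  ]
railnear [ 0.4034 -0.1718  0.02  ]
disc [ 0.5334 -0.1444  0.08  ]
```

View pics/c2.png

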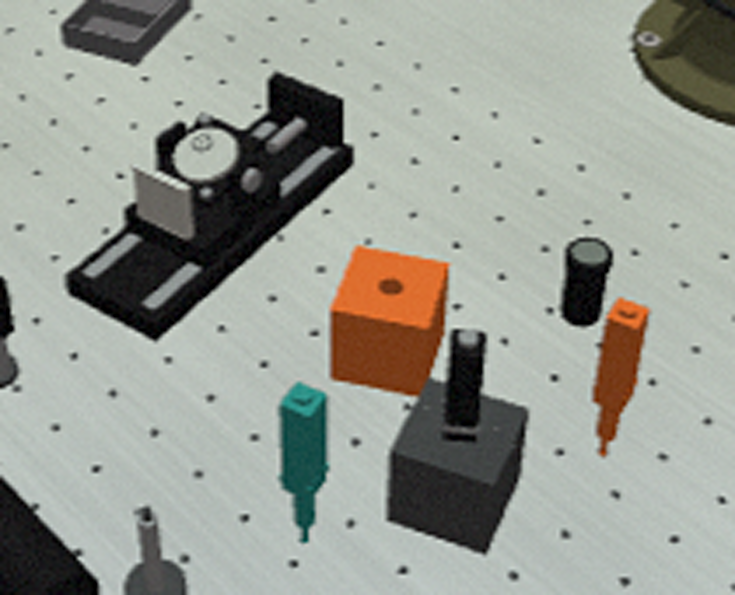

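The enlarged crop confirms it: the black square-handled probe at crop (465,380) stands in the dark steel block at (455,470). The orange and turquoise ones stand apart. The ringed spot is at crop (202,142) on the disc. Next I'll move above the rear of the carriage.

Emit:
jog_arm([
  [0,[-0.636,-0.543,0],-30],
  [0,[-0.636,-0.543,0],-30],
  [0,[-0.636,-0.543,0],-30],
  [0,[-0.636,-0.543,0],-30],
  [0,[-0.636,-0.543,0],-30],
  [0,[-0.636,-0.543,0],-30],
  [0,[-0.636,-0.543,0],-30],
  [0,[-0.636,-0.543,0],-30],
  [0,[-0.636,-0.543,0],-30],
  [0,[-0.636,-0.543,0],-30],
  [0,[-0.636,-0.543,0],-30],
  [0,[-0.636,-0.543,0],-30],
])

```text
time: 1.2
tcp_pos: [0.4557, 0.1641, 0.4049]
tool_rot: [[-0.979, -0.203, 0.0], [-0.203, 0.979, 0.0], [-0.0, -0.0, -1.0]]
wrist_force: [0.6, 1.3, -0.3]
opening: 0.0004
gripper_force: 0.0
```

Emit:
jog_arm([
  [0,[-0.112,-0.315,0],0],
  [0,[-0.112,-0.315,0],0],
  [0,[-0.112,-0.315,0],0],
  [0,[-0.112,-0.315,0],0],
  [0,[-0.112,-0.315,0],0],
  [0,[-0.112,-0.315,0],0],
  [0,[-0.112,-0.315,0],0],
  [0,[-0.112,-0.315,0],0],
  [0,[-0.112,-0.315,0],0],
  [0,[-0.112,-0.315,0],0],
])

```text
time: 2.03
tcp_pos: [0.6293, -0.1228, 0.4034]
tool_rot: [[-0.98, -0.198, -0.001], [-0.198, 0.98, -0.001], [0.002, -0.001, -1.0]]
wrist_force: [0.7, 0.5, -0.2]
opening: 0.0004
gripper_force: 0.0
```

```bash
python3 - <<'E'
from h import *
st=manip.get_state();im=manip.get_image("wrist");cv2.imwrite("pics/w1.png",im);np.save("w1",np.r_[st["tcp_pos"],st["tool_rot"].ravel()])
print(st["time"],st["tcp_pos"],st["tool_rot"],st["wrist_force"])
E
```

```text
2.0333 [ 0.6293 -0.1228  0.4034] [[-0.9801 -0.1984 -0.0014]
 [-0.1984  0.9801 -0.0009]
 [ 0.0015 -0.0006 -1.    ]] [ 0.7082  0.4664 -0.1912]
```

View pics/w1.png

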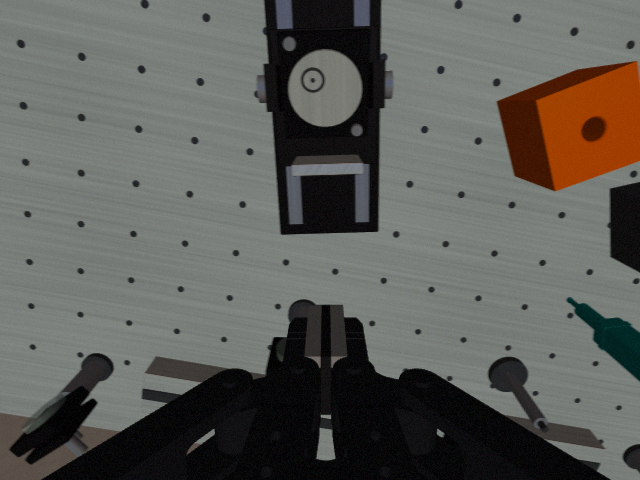

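The wrist view shows the disc centred at about (325,88) with the ring at (313,80). The push plate's top face is at rows 163–174 and cols 290–365, and the rail's rear end is at row 233.

```bash
python3 - <<'E'
from h import *
a=np.load("w1.npy");st=dict(tcp_pos=a[:3],tool_rot=a[3:].reshape(3,3));w=cam("wrist",st)
for n,p,z in(("L",(291,174),.093),("R",(364,174),.093),("frontL",(291,164),.093),("rail end L",(281,234),.02),("R",(378,231),.02),("disc",(325,88),.08),("ring",(313,80),.08),("tip",(325,306),.2315)):
    P=onz(w,p,z);print(n,P,"tool shift",toolshift(st,P))
im=cv2.imread("pics/w1.png",0);print(im[150:182:1,328])
E
```

```text
L [ 0.5955 -0.1528  0.093 ] tool shift [ 0.0386 -0.0225  0.1555]
R [ 0.5855 -0.1032  0.093 ] tool shift [0.0386 0.0281 0.1555]
frontL [ 0.5887 -0.1539  0.093 ] tool shift [ 0.0455 -0.0223  0.1555]
rail end L [ 0.6642 -0.1561  0.02  ] tool shift [-0.0282 -0.0393  0.2284]
R [ 0.6439 -0.0695  0.02  ] tool shift [-0.0254  0.0496  0.2284]
disc [ 0.5358 -0.1407  0.08  ] tool shift [0.0947 0.0012 0.1686]
ring [ 0.5325 -0.1497  0.08  ] tool shift [ 0.0998 -0.0069  0.1686]
tip [ 0.6194 -0.1239  0.2315] tool shift [0.0097 0.0009 0.0169]
[ 16  20  18  16  12  42  58  61  58  61  62  61  58  61 120 129 126 129
 124 134 128 121 124 123 114  22  13  13  17  13  10  10]
```

Emit:
jog_arm([
  [0,[0,0.003,0.172],0],
  [0,[0,0.003,0.172],0],
  [0,[0,0.003,0.172],0],
  [0,[0,0.003,0.172],0],
  [0,[0,0.003,0.172],0],
  [0,[0.015,0.003,0.172],0],
  [0,[0.022,0.003,0.172],0],
  [0,[0.022,0.003,0.172],0],
])

```text
time: 2.75
tcp_pos: [0.6059, -0.1208, 0.2345]
tool_rot: [[-0.979, -0.204, 0.0], [-0.204, 0.979, -0.001], [-0.0, -0.001, -1.0]]
wrist_force: [-0.5, 0.3, -0.3]
opening: -0.0002
gripper_force: 0.0
```

Emit:
jog_arm([
  [0,[0.004,0,0],0],
  [0,[0.008,0,0],0],
  [0,[0.012,0,0],0],
  [0,[0.016,0,0],0],
  [0,[0.02,0,0],0],
  [0,[0.022,0,0],0],
  [0,[0.022,0,0],0],
])

```text
time: 3.33
tcp_pos: [0.5848, -0.1258, 0.2329]
tool_rot: [[-0.979, -0.203, -0.0], [-0.203, 0.979, -0.0], [0.0, -0.0, -1.0]]
wrist_force: [3.2, 0.9, 1.8]
opening: 0.0
gripper_force: 1.4
```

Emit:
jog_arm([
  [0,[0.003,0,0],0],
  [0,[0.006,0,0],0],
  [0,[0.009,0,0],0],
  [0,[0.009,0,0],0],
])

```text
time: 3.67
tcp_pos: [0.5756, -0.1278, 0.2325]
tool_rot: [[-0.979, -0.203, -0.001], [-0.203, 0.979, -0.0], [0.001, -0.0, -1.0]]
wrist_force: [2.7, -1.0, 1.4]
opening: -0.0003
gripper_force: 1.2
```

Emit:
jog_arm([
  [0,[0.003,0,0],0],
  [0,[0.005,0,0],0],
  [0,[0.005,0,0],0],
])

```text
time: 3.92
tcp_pos: [0.5709, -0.1287, 0.2325]
tool_rot: [[-0.979, -0.203, -0.001], [-0.203, 0.979, -0.0], [0.001, 0.0, -1.0]]
wrist_force: [2.3, -0.7, 1.1]
opening: -0.0001
gripper_force: 1.2
```

Emit:
jog_arm([
  [0,[0.003,0,0],0],
  [0,[0.005,0,0],0],
  [0,[0.005,0,0],0],
])

```text
time: 4.17
tcp_pos: [0.5661, -0.1296, 0.2325]
tool_rot: [[-0.979, -0.203, -0.001], [-0.203, 0.979, -0.0], [0.001, 0.0, -1.0]]
wrist_force: [3.3, -1.4, 1.1]
opening: -0.0001
gripper_force: 1.2
```

Emit:
jog_arm([
  [0,[0.003,0,0],0],
  [0,[0.005,0,0],0],
  [0,[0.005,0,0],0],
])

```text
time: 4.42
tcp_pos: [0.5624, -0.1301, 0.2327]
tool_rot: [[-0.979, -0.204, 0.002], [-0.204, 0.979, 0.0], [-0.003, -0.0, -1.0]]
wrist_force: [7.2, -1.1, -3.3]
opening: 0.0005
gripper_force: 3.6
```

Emit:
jog_arm([
  [0,[0.003,0,0],0],
  [0,[0.005,0,0],0],
  [0,[0.005,0,0],0],
])

```text
time: 4.67
tcp_pos: [0.5609, -0.1301, 0.2331]
tool_rot: [[-0.979, -0.205, 0.012], [-0.205, 0.979, 0.001], [-0.012, -0.001, -1.0]]
wrist_force: [19.9, 2.4, -13.2]
opening: -0.0001
gripper_force: 9.9
```

Emit:
jog_arm([
  [0,[0.003,0,0],0],
  [0,[0.004,0,0],0],
  [0,[0.004,0,0],0],
])

```text
time: 4.92
tcp_pos: [0.5597, -0.1301, 0.2337]
tool_rot: [[-0.978, -0.207, 0.019], [-0.207, 0.978, 0.002], [-0.019, -0.002, -1.0]]
wrist_force: [29.5, 2.5, -18.0]
opening: 0.0001
gripper_force: 14.6
```

The sharp rise to 30 N shows the carriage is home. I'll back off, rise and look.

Emit:
jog_arm([
  [0,[-0.02,0,0],0],
  [0,[-0.05,0,0],0],
  [0,[-0.05,0,-0.04],0],
  [0,[-0.05,0,-0.08],0],
  [0,[-0.05,0,-0.09],0],
  [0,[-0.05,0,-0.09],0],
  [0,[-0.05,0,-0.09],0],
])

```text
time: 5.5
tcp_pos: [0.6009, -0.1219, 0.3227]
tool_rot: [[-0.979, -0.203, -0.001], [-0.203, 0.979, 0.0], [0.001, 0.0, -1.0]]
wrist_force: [0.6, 1.2, 0.2]
opening: -0.0
gripper_force: 0.0
```

```bash
cat >> h.py <<'E'
def snap(name):
    st=manip.get_state();im=manip.get_image("wrist");cv2.imwrite(f"pics/{name}.png",im);np.save(name,np.r_[st["tcp_pos"],st["tool_rot"].ravel()])
    print(st["time"],st["tcp_pos"],st["tool_rot"].ravel(),st["wrist_force"]);return im
def load(name):
    a=np.load(name+".npy");return cv2.imread(f"pics/{name}.png"),cam("wrist",dict(tcp_pos=a[:3],tool_rot=a[3:].reshape(3,3)))
E
python3 -c "
from h import *;snap('A')"
```

```text
5.5 [ 0.6009 -0.1219  0.3227] [-0.9791 -0.2033 -0.0015 -0.2033  0.9791  0.0001  0.0014  0.0004 -1.    ] [0.6237 1.201  0.2363]
```

Emit:
jog_arm([
  [0,[0.04,0,0],0],
  [0,[0.08,0,0],0],
  [0,[0.11,0,0],0],
  [0,[0.11,0,0],0],
  [0,[0.11,0,0],0],
])

```text
time: 5.97
tcp_pos: [0.4919, -0.1449, 0.3218]
tool_rot: [[-0.98, -0.201, -0.004], [-0.201, 0.98, 0.0], [0.004, 0.001, -1.0]]
wrist_force: [0.1, 0.5, 0.2]
opening: -0.0001
gripper_force: 0.0
```

```bash
python3 -c "
from h import *;b=snap('B');a=cv2.imread('pics/A.png')
cv2.imwrite('pics/AB.png',np.vstack([a[0:300,:],b[180:480,:]]))"
```

```text
5.9667 [ 0.4919 -0.1449  0.3218] [-0.9795 -0.2014 -0.0037 -0.2014  0.9795  0.0003  0.0035  0.0011 -1.    ] [0.1362 0.5212 0.2015]
```

View pics/AB.png

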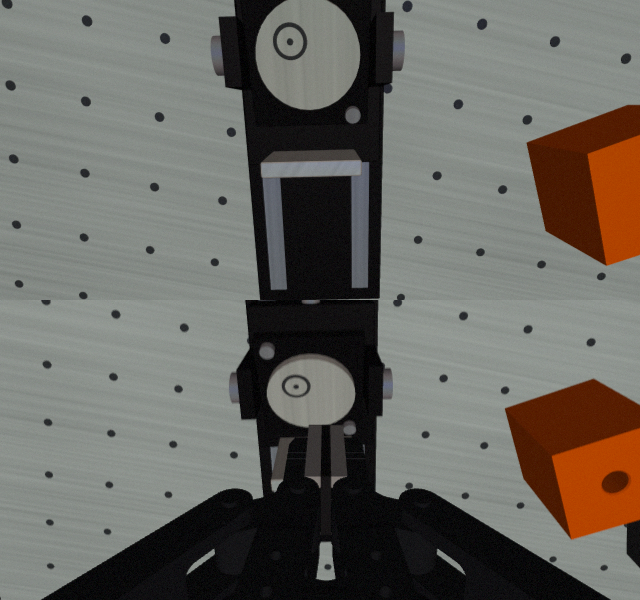

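In view A (top half) the ring is at (290,41). In view B (bottom half) the ring is at image (296,266), and the disc there is slightly hidden by the fingers. I'll take two cleaner views with the disc clear of the fingers.

Emit:
jog_arm([
  [0,[0.03,0.07,0],0],
  [0,[0.04,0.07,0],0],
  [0,[0.04,0.07,0],0],
  [0,[0.04,0.07,0],0],
])

```text
time: 6.35
tcp_pos: [0.4404, -0.0822, 0.3223]
tool_rot: [[-0.978, -0.207, -0.001], [-0.207, 0.978, 0.001], [0.001, 0.001, -1.0]]
wrist_force: [0.5, -0.5, 0.5]
opening: 0.0003
gripper_force: 0.0
```

```bash
python3 -c "
from h import *;snap('C')"
```

```text
6.35 [ 0.4404 -0.0822  0.3223] [-0.9783 -0.2071 -0.0014 -0.2071  0.9783  0.0007  0.0012  0.001  -1.    ] [ 0.4504 -0.5487  0.5422]
```

Emit:
jog_arm([
  [0,[-0.04,-0.02,0],0],
  [0,[-0.08,-0.04,0],0],
  [0,[-0.12,-0.06,0],0],
  [0,[-0.13,-0.07,0],0],
  [0,[-0.13,-0.07,0],0],
  [0,[-0.13,-0.07,0],0],
])

```text
time: 6.9
tcp_pos: [0.584, -0.1274, 0.3213]
tool_rot: [[-0.979, -0.202, -0.001], [-0.202, 0.979, 0.0], [0.0, 0.0, -1.0]]
wrist_force: [0.0, 0.4, -1.0]
opening: -0.0002
gripper_force: 0.0
```

```bash
cat > fit.py <<'E'
from h import *
obs={}
for n in "DC":
    if n=='D': snap('D')
    im,w=load(n);g=cv2.cvtColor(im,cv2.COLOR_BGR2GRAY);hsv=cv2.cvtColor(im,cv2.COLOR_BGR2HSV)
    p=proj(w,np.array([.493,-.149,.08])).astype(int);print(n,"expected",p)
    m=(g>100).astype(np.uint8);cs,_=cv2.findContours(m,cv2.RETR_CCOMP,cv2.CHAIN_APPROX_NONE)
    for c in cs:
        if len(c)<12: continue
        e=cv2.fitEllipse(c)
        if np.hypot(e[0][0]-p[0],e[0][1]-p[1])<45 and max(e[1])<140: print(n,len(c),cv2.boundingRect(c),np.round(e[0],2),np.round(e[1],2),round(e[2],1))
E
python3 fit.py
python3 -c "
from h import *
c=cv2.imread('pics/C.png');d=cv2.imread('pics/D.png');a=np.array([.493,-.149,.08]);o=[]
for n,i in(('C',c),('D',d)):
    p=proj(load(n)[1],a).astype(int);x=max(p[0]-70,0);y=max(p[1]-70,0);print(x,y);o.append(cv2.resize(i[y:y+140,x:x+140],(400,400),interpolation=cv2.INTER_CUBIC))
cv2.imwrite('pics/CD.png',np.hstack(o))"
```

```text
6.9 [ 0.584  -0.1274  0.3213] [-0.9794 -0.2019 -0.0005 -0.2019  0.9794  0.0001  0.0005  0.0002 -1.    ] [ 0.0496  0.3801 -0.9641]
D expected [316  84]
D 72 (282, 68, 26, 27) [294.58  80.97] [24.62 26.3 ] 157.6
D 22 (291, 77, 8, 9) [294.56  81.1 ] [7.31 8.11] 170.6
D 294 (262, 39, 102, 106) [312.01  91.33] [100.76 104.96] 167.2
D 101 (277, 62, 36, 38) [294.65  80.6 ] [34.71 36.75] 165.6
C expected [194 322]
C 51 (163, 317, 22, 15) [173.22 323.95] [13.74 21.08] 102.4
C 13 (170, 322, 7, 6) [173.15 324.26] [4.65 5.67] 103.3
C 210 (147, 298, 86, 61) [189.26 329.12] [55.94 85.7 ] 102.4
C 70 (159, 313, 30, 22) [173.46 323.49] [19.77 29.46] 103.6
124 252
246 14
```

View pics/CD.png

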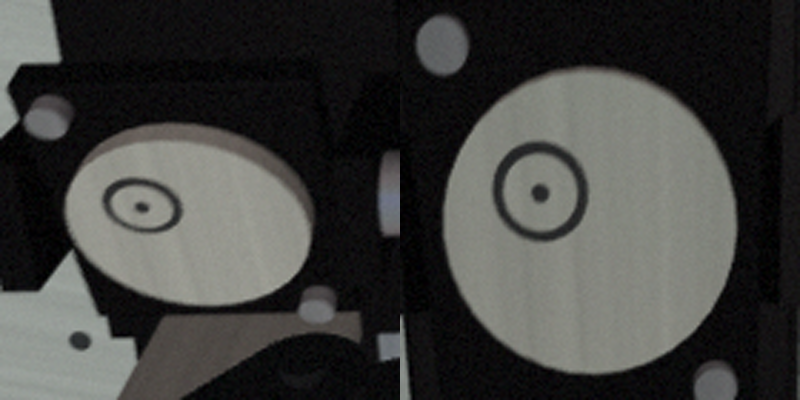

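The crop shows the disc's face clearly with its side rim darker (left: oblique view C, right: near-overhead view D), and the ring dot is sharp in both. I'll get the normal from the ellipse cone and the spot by triangulation.

```bash
cat > nrm.py <<'E'
from h import *
yaw=np.array([-.979,-.203,0])
for n,ex in(("C",(189,329)),("D",(312,91))):
  im,w=load(n);g=cv2.cvtColor(im,cv2.COLOR_BGR2GRAY)
  for th in(100,115,125,135):
    m=(cv2.GaussianBlur(g,(3,3),0)>th).astype(np.uint8)
    cs,_=cv2.findContours(m,cv2.RETR_EXTERNAL,cv2.CHAIN_APPROX_NONE)
    cs=[c for c in cs if len(c)>150 and cv2.pointPolygonTest(c,ex,False)>0]
    if not cs: continue
    c=cv2.convexHull(cs[0]);e=cv2.fitEllipse(cs[0]);(x,y),(a,b),t=e;t=np.deg2rad(t)
    a+=1;b+=1
    R=np.array([[np.cos(t),-np.sin(t)],[np.sin(t),np.cos(t)]]);A=R@np.diag([4/a**2,4/b**2])@R.T
    c0=np.array([x,y]);Q=np.block([[A,-(A@c0)[:,None]],[-(A@c0)[None],np.array([[c0@A@c0-1]])]])
    K,W=w;M=K.T@Q@K;l,V=np.linalg.eigh(M)
    if l[1]<0:l,V=-l[::-1],V[:,::-1]   # l0<0<l1<l2
    s1=np.sqrt((l[2]-l[1])/(l[2]-l[0]));s2=np.sqrt((l[1]-l[0])/(l[2]-l[0]))
    for sg in(1,-1):
      nn=sg*s1*V[:,2]+s2*V[:,0];nn=W[:3,:3]@(nn*[1,-1,-1]);nn*=np.sign(nn[2])
      lean=-nn@yaw;side=nn@np.cross([0,0,1],yaw)
      print(n,th,np.round(e[1],1),"normal",nn,"lean",round(np.arctan2(lean,nn[2]),3),"side",round(side,3))
C=load("C")[1];D=load("D")[1]
P=tri([(C,(173.2,324.2)),(D,(294.6,81))]);print("spot",P,proj(C,P),proj(D,P))
print("disc c",tri([(C,(189.3,329.1)),(D,(312,91.3))]))
print("screws",tri([(C,(124+47*.35,252+105*.35)),(D,(246+42*.35,14+45*.35))]),tri([(C,(124+318*.35,252+293*.35)),(D,(246+316*.35,14+375*.35))]))
E
python3 nrm.py
```

```text
C 100 [56.3 85.4] normal [0.2574 0.061  0.9644] lean 0.268 side -0.007
C 100 [56.3 85.4] normal [-0.972   0.2056  0.1136] lean -1.447 side -0.399
C 115 [54.8 84.8] normal [0.273  0.0627 0.96  ] lean 0.284 side -0.006
C 115 [54.8 84.8] normal [-0.9752  0.1987  0.0977] lean -1.464 side -0.393
C 125 [54.  84.3] normal [0.2804 0.0616 0.9579] lean 0.291 side -0.003
C 125 [54.  84.3] normal [-0.9763  0.1973  0.0892] lean -1.474 side -0.391
C 135 [53.3 83.4] normal [-0.9754  0.2026  0.0864] lean -1.477 side -0.396
C 135 [53.3 83.4] normal [0.281  0.0559 0.9581] lean 0.29 side 0.002
D 100 [100.3 104.6] normal [0.2451 0.0494 0.9682] lean 0.253 side 0.001
D 100 [100.3 104.6] normal [-0.2086  0.0152  0.9779] lean -0.203 side -0.057
D 115 [ 99.5 103.6] normal [-0.2203  0.0148  0.9753] lean -0.215 side -0.059
D 115 [ 99.5 103.6] normal [0.2563 0.0498 0.9653] lean 0.264 side 0.003
D 125 [ 98.2 102.6] normal [-0.2172  0.0296  0.9757] lean -0.209 side -0.073
D 125 [ 98.2 102.6] normal [0.2531 0.0351 0.9668] lean 0.258 side 0.017
spot [ 0.4939 -0.1596  0.0849] [173.4154 324.2863] [294.355   80.8556]
disc c [ 0.4966 -0.1508  0.0827]
screws [ 0.4753 -0.1793  0.0843] [ 0.518  -0.123   0.0698]
```

The sample leans about 0.28 rad and the spot is at (0.494, -0.160, 0.085). Next is the probe.

Emit:
jog_arm([
  [1,[-0.01,0.02,-0.03],0],
  [1,[-0.138,0.295,-0.1],0],
  [1,[-0.138,0.295,-0.1],0],
  [1,[-0.138,0.295,-0.1],0],
  [1,[-0.138,0.295,-0.1],0],
  [1,[-0.138,0.295,-0.1],0],
  [1,[-0.138,0.295,-0.1],0],
  [1,[-0.138,0.295,-0.1],0],
  [1,[-0.138,0.295,-0.1],0],
  [1,[-0.138,0.295,-0.1],0],
  [1,[-0.138,0.295,-0.1],0],
  [1,[-0.138,0.295,-0.1],0],
])

```text
time: 7.95
tcp_pos: [0.6571, 0.1896, 0.4223]
tool_rot: [[-0.979, -0.203, -0.001], [-0.203, 0.979, -0.002], [0.001, -0.001, -1.0]]
wrist_force: [0.6, -0.1, -0.5]
opening: 0.0853
gripper_force: 0.0
```

```bash
python3 -c "
from h import *;im=snap('P1')"
```

```text
7.95 [0.6571 0.1896 0.4223] [-0.9793 -0.2026 -0.0008 -0.2026  0.9793 -0.0016  0.0011 -0.0015 -1.    ] [ 0.6211 -0.1151 -0.5   ]
```

View pics/P1.png

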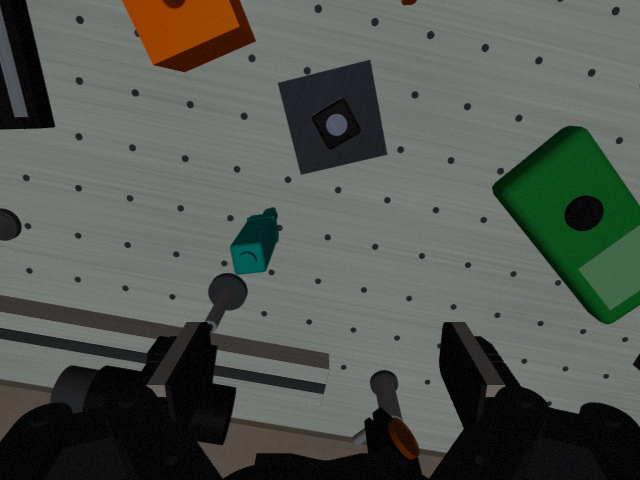

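The wrist view shows the dark stand with corners (278,84), (369,60), (387,155) and (302,174). The probe's top disc is at (336,124), and its handle is turned differently from the stand.

```bash
python3 - <<'E'
from h import *
im,w=load("P1");a=np.load("P1.npy");st=dict(tcp_pos=a[:3],tool_rot=a[3:].reshape(3,3))
g=cv2.cvtColor(im,cv2.COLOR_BGR2GRAY)
for (x,y) in[(278,84),(369,60),(387,155),(302,174)]: print("stand",onz(w,(x,y),.07))
sub=g[60:180,275:392]
print("disc px",im[124,336],"handle",im[140,330],im[108,345],"stand",im[80,330],im[160,320])
# bright top disc centre
m=np.zeros_like(g);m[105:145,318:356]=(g[105:145,318:356]>110);ys,xs=np.nonzero(m);c=(xs.mean(),ys.mean());print("top disc",c,len(xs))
P=onz(w,c,.15);print("top",P)
cv2.imwrite("pics/P1c.png",cv2.resize(cv2.convertScaleAbs(im[85:165,295:380],alpha=2.5),None,fx=7,fy=7,interpolation=cv2.INTER_CUBIC))
for th in(22,28,34):
    m=np.zeros_like(g);m[90:160,300:375]=cv2.GaussianBlur(g,(3,3),0)[90:160,300:375]<th
    cs,_=cv2.findContours(m,cv2.RETR_EXTERNAL,cv2.CHAIN_APPROX_NONE);k=max(cs,key=cv2.contourArea);print(th,cv2.minAreaRect(k))
E
```

```text
stand [0.5671 0.136  0.07  ]
stand [0.5376 0.1984 0.07  ]
stand [0.6011 0.2283 0.07  ]
stand [0.6291 0.1657 0.07  ]
disc px [101  87  81] handle [13 11 16] [15 15 17] stand [44 35 35] [37 32 30]
top disc (np.float64(nan), np.float64(nan)) 0
top [nan nan nan]
22 ((336.1153564453125, 123.5769271850586), (39.319007873535156, 39.319007873535156), 60.2551155090332)
28 ((336.0707702636719, 123.62735748291016), (40.59975051879883, 40.114105224609375), 60.945396423339844)
34 ((336.9999694824219, 124.49998474121094), (68.99998474121094, 73.99998474121094), 90.0)<stdin>:8: RuntimeWarning: Mean of empty slice.
  ret = ret.dtype.type(ret / rcount)
```

View pics/P1c.png

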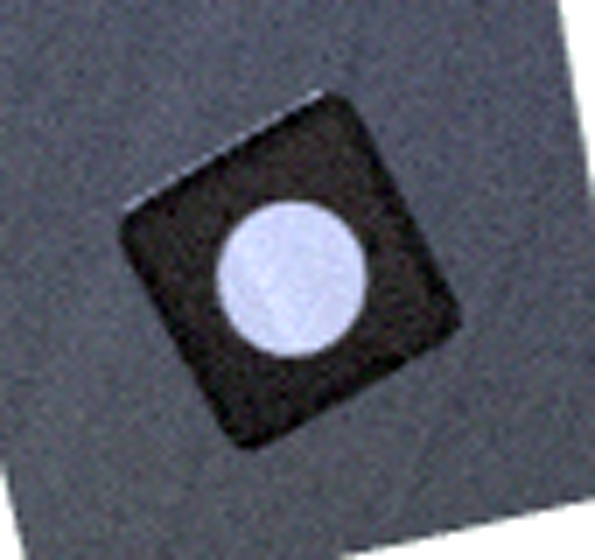

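The crop shows the square handle turned by 29.5° in the image, with the top disc at (336.7,124.7).

```bash
python3 - <<'E'
from h import *
im,w=load("P1");a=np.load("P1.npy");st=dict(tcp_pos=a[:3],tool_rot=a[3:].reshape(3,3))
for c in((336.7,124.7),(336.1,123.6)):
    P=onz(w,c,.15);print(P,toolshift(st,[P[0],P[1],.112]))
S=np.mean([onz(w,p,.07) for p in[(278,84),(369,60),(387,155),(302,174)]],0);print("stand c",S)
t=cam("top");print("orange probe",onz(t,(236,282),.138),"turq",onz(t,(266,203),.138),"tube",onz(t,(278,318),.062))
E
```

```text
[0.5837 0.182  0.15  ] [0.0731 0.0079 0.1554]
[0.5831 0.1815 0.15  ] [0.0737 0.0075 0.1554]
stand c [0.5837 0.1821 0.07  ]
orange probe [0.4773 0.2146 0.138 ] turq [0.6821 0.1373 0.138 ] tube [0.3851 0.1139 0.062 ]
```

Emit:
jog_arm([
  [1,[0.04,0.005,0],-7],
  [1,[0.0735,0.0077,0],-14],
  [1,[0.0735,0.0077,0.03],-21],
  [1,[0.0735,0.0077,0.06],-28],
  [1,[0.0735,0.0077,0.06],-29.5],
  [1,[0.0735,0.0077,0.09],-29.5],
  [1,[0.0735,0.0077,0.12],-29.5],
  [1,[0.0735,0.0077,0.145],-29.5],
  [1,[0.0735,0.0077,0.155],-29.5],
  [1,[0.0735,0.0077,0.155],-29.5],
])

```text
time: 8.83
tcp_pos: [0.5838, 0.1821, 0.2661]
tool_rot: [[-0.754, -0.657, -0.004], [-0.657, 0.754, -0.002], [0.004, 0.001, -1.0]]
wrist_force: [0.7, 0.6, 1.5]
opening: 0.0854
gripper_force: 0.0
```

Emit:
jog_arm([
  [0.2,[0,0,0],0],
  [0.2,[0,0,0],0],
  [0,[0,0,0],0],
  [0,[0,0,0],0],
  [0,[0,0,0],0],
  [0,[0,0,0],0],
  [0,[0,0,0],0],
], grip_force=40)

```text
time: 9.42
tcp_pos: [0.5842, 0.1833, 0.2685]
tool_rot: [[-0.752, -0.659, 0.002], [-0.659, 0.752, 0.0], [-0.001, -0.001, -1.0]]
wrist_force: [-0.8, -1.0, 5.5]
opening: 0.022
gripper_force: 43.8
```

Emit:
jog_arm([
  [0,[0,0,-0.02],0],
  [0,[0,0,-0.045],0],
  [0,[0,0,-0.075],0],
  [0,[0,0,-0.085],0],
  [0,[0,0,-0.085],7],
  [0,[0,0,-0.085],14.7],
  [0,[0,0,-0.085],14.7],
])

```text
time: 10.0
tcp_pos: [0.5835, 0.1834, 0.3524]
tool_rot: [[-0.897, -0.442, -0.0], [-0.442, 0.897, -0.0], [0.0, 0.0, -1.0]]
wrist_force: [0.5, -0.6, -1.0]
opening: 0.0216
gripper_force: 43.1
```

```bash
python3 - <<'E'
from h import *
st=manip.get_state();w=cam("wrist",st);a=snap("L1");s=manip.get_image("scene");g=cam("scene");p=proj(g,st["tcp_pos"]+[0,0,-.2]).astype(int);print(p,st["opening"])
c=cv2.resize(s[p[1]-70:p[1]+80,p[0]-60:p[0]+60],(480,600),interpolation=cv2.INTER_CUBIC);cv2.imwrite("pics/L1s.png",c)
# near face of stand in tool axes
x=st["tool_rot"].T
i,W=load("P1")
for q in[(278,84),(369,60),(387,155),(302,174)]: print(x@(onz(W,q,.07)-st["tcp_pos"]))
E
```

```text
10.0 [0.5835 0.1834 0.3524] [-0.8971 -0.4417 -0.0004 -0.4417  0.8971 -0.0002  0.0005  0.     -1.    ] [ 0.5269 -0.573  -0.9506]
[374 267] 0.02155267695193932
[ 0.0351 -0.0353  0.2824]
[0.0341 0.0337 0.2824]
[-0.0361  0.0325  0.2824]
[-0.0336 -0.036   0.2824]
```

View pics/L1s.png

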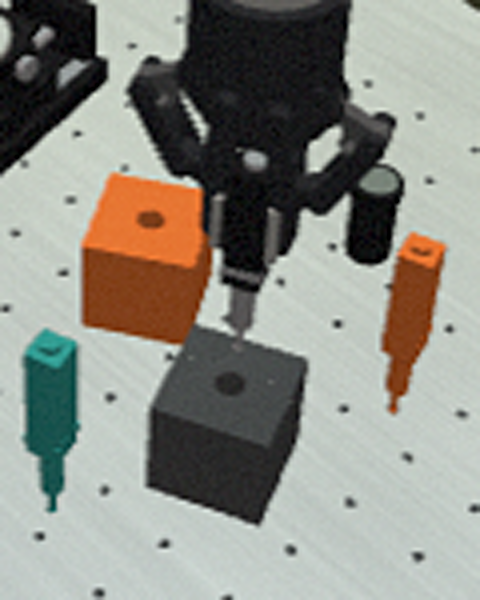

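The scene crop shows the probe out of the stand and upright in the gripper, with the stand empty beneath it. The tool can't be tilted, so I'll press the shank sideways against the fixed stand's top edge. That pivots the probe in the pads to the sample's lean.

Emit:
jog_arm([
  [0,[0.03,0,0],0],
  [0,[0.057,0,0],0],
  [0,[0.057,0,0],0],
  [0,[0.057,0,0.03],0],
  [0,[0.057,0,0.06],0],
  [0,[0.057,0,0.068],0],
  [0,[0.057,0,0.068],0],
], grip_force=25)

```text
time: 10.68
tcp_pos: [0.5322, 0.1577, 0.2823]
tool_rot: [[-0.894, -0.449, -0.005], [-0.449, 0.894, -0.002], [0.005, 0.001, -1.0]]
wrist_force: [0.1, 0.9, -1.0]
opening: 0.0215
gripper_force: 43.1
```

Emit:
jog_arm([
  [0,[-0.008,0,0],0],
  [0,[-0.014,0,0],0],
  [0,[-0.017,0,0],0],
  [0,[-0.02,0,0],0],
  [0,[-0.02,0,0],0],
])

```text
time: 11.1
tcp_pos: [0.5506, 0.1667, 0.2853]
tool_rot: [[-0.895, -0.447, -0.002], [-0.447, 0.895, -0.001], [0.002, -0.0, -1.0]]
wrist_force: [-4.5, -3.7, 1.6]
opening: 0.0217
gripper_force: 43.5
```

Emit:
jog_arm([
  [0,[-0.003,0,0],0],
  [0,[-0.006,0,0],0],
  [0,[-0.009,0,0],0],
  [0,[-0.012,0,0],0],
  [0,[-0.012,0,0],0],
])

```text
time: 11.52
tcp_pos: [0.5609, 0.1718, 0.2849]
tool_rot: [[-0.895, -0.447, -0.003], [-0.447, 0.895, -0.002], [0.004, -0.0, -1.0]]
wrist_force: [-4.5, -3.3, -0.9]
opening: 0.0215
gripper_force: 43.4
```

```bash
python3 - <<'E'
from h import *
im=snap("T1")
st=manip.get_state();print(st["opening"],st["gripper_force"])
s=manip.get_image("scene");g=cam("scene");p=proj(g,st["tcp_pos"]+[0,0,-.18]).astype(int)
c=cv2.resize(s[p[1]-50:p[1]+50,p[0]-40:p[0]+40],(480,600),interpolation=cv2.INTER_CUBIC)
cv2.imwrite("pics/T1s.png",np.hstack([c,cv2.resize(im[230:480,200:460],(300,288)).copy() if 0 else cv2.copyMakeBorder(cv2.convertScaleAbs(im[180:480,230:430],alpha=2),0,300,0,0,cv2.BORDER_CONSTANT)]))
E
```

```text
11.5167 [0.5609 0.1718 0.2849] [-0.8946 -0.4469 -0.0033 -0.4469  0.8946 -0.0019  0.0038 -0.0003 -1.    ] [-4.4516 -3.3337 -0.9266]
0.021479740095831132 43.39159369468689
```

View pics/T1s.png

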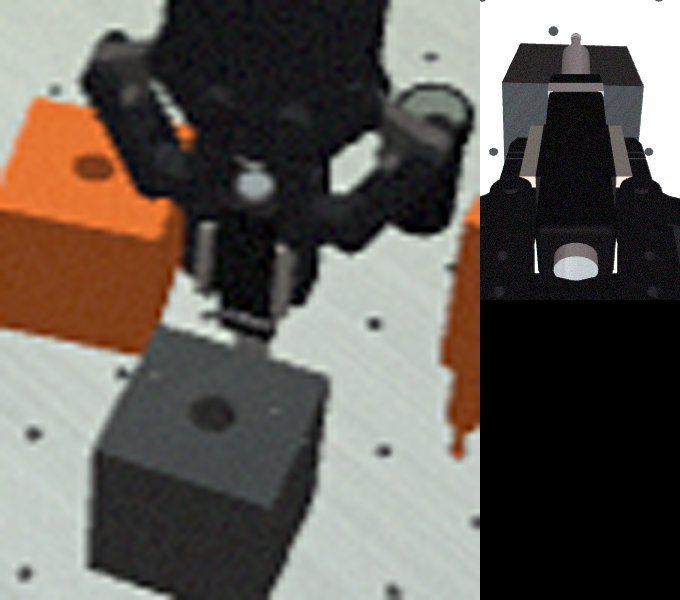

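The picture shows the probe leaning as wanted, tip swung to the stop side. In the wrist view the tip is near (325,215) and the handle top is close to the camera. I'll back off, lift and measure the lean numerically.

Emit:
jog_arm([
  [0,[0.015,0,0],0],
  [0,[0.035,0,0],0],
  [0,[0.035,0,-0.03],0],
  [0,[0.035,0,-0.06],0],
  [0,[0.035,0,-0.08],0],
  [0,[0.035,0,-0.08],0],
  [0,[0.035,0,-0.08],0],
], grip_force=60)

```text
time: 12.2
tcp_pos: [0.5308, 0.157, 0.3669]
tool_rot: [[-0.895, -0.447, 0.005], [-0.447, 0.895, 0.002], [-0.005, -0.001, -1.0]]
wrist_force: [-0.1, 0.5, -2.0]
opening: 0.0211
gripper_force: 60.6
```

```bash
cat > tilt.py <<'E'
from h import *
import sys
n=sys.argv[1]
im=snap(n) if len(sys.argv)<3 else load(n)[0]
st=manip.get_state();print(st["opening"],st["gripper_force"])
g=cv2.cvtColor(im,cv2.COLOR_BGR2GRAY)
m=manip.camera_model("wrist");KW=(m["camera_matrix"],m["T_tool_cam"])  # tool frame
def y0(px):
    o,d=ray(KW,px);return o-d*o[1]/d[1] if 0 else None
# print row profile along the probe column
for r in range(190,300,3):
    row=g[r,285:366];d=np.nonzero(row<np.median(g[r,240:285])-25)[0]
    print(r,(285+d.min(),285+d.max(),len(d)) if len(d) else None,end="; ")
print();print(g[205:300:4,322:329].mean(1).astype(int))
E
python3 tilt.py U1
```

```text
12.2 [0.5308 0.157  0.3669] [-0.8945 -0.447   0.0048 -0.447   0.8945  0.0015 -0.0049 -0.0008 -1.    ] [-0.1011  0.5021 -1.9802]
0.021029939721127835 60.613306760787964
190 None; 193 None; 196 None; 199 None; 202 None; 205 None; 208 None; 211 None; 214 (np.int64(323), np.int64(328), 6); 217 (np.int64(308), np.int64(330), 12); 220 (np.int64(305), np.int64(330), 18); 223 (np.int64(306), np.int64(330), 16); 226 (np.int64(318), np.int64(333), 16); 229 (np.int64(314), np.int64(336), 23); 232 (np.int64(285), np.int64(363), 79); 235 (np.int64(285), np.int64(365), 81); 238 (np.int64(285), np.int64(365), 81); 241 (np.int64(285), np.int64(365), 81); 244 (np.int64(285), np.int64(365), 81); 247 (np.int64(285), np.int64(365), 81); 250 (np.int64(285), np.int64(365), 81); 253 (np.int64(285), np.int64(365), 81); 256 (np.int64(285), np.int64(365), 81); 259 (np.int64(285), np.int64(365), 81); 262 (np.int64(285), np.int64(365), 81); 265 (np.int64(285), np.int64(365), 81); 268 (np.int64(285), np.int64(365), 81); 271 (np.int64(285), np.int64(365), 81); 274 (np.int64(285), np.int64(365), 81); 277 (np.int64(285), np.int64(365), 81); 280 (np.int64(285), np.int64(365), 81); 283 (np.int64(285), np.int64(365), 81); 286 (np.int64(285), np.int64(365), 81); 289 (np.int64(285), np.int64(365), 81); 292 (np.int64(285), np.int64(365), 81); 295 (np.int64(285), np.int64(365), 81); 298 (np.int64(285), np.int64(365), 81); 
[135 132 137  60  55  55  55  55  56  57  55  55  56   6   4  57  57   3
   3   6   4   6   4   6]
```

```bash
cat > tilt2.py <<'E'
from h import *
import sys
from scipy.optimize import least_squares
im,_=load(sys.argv[1]);g=cv2.GaussianBlur(cv2.cvtColor(im,cv2.COLOR_BGR2GRAY),(3,1),0).astype(int)
c=g[195:290,324:329].mean(1);print(c.astype(int))
m=manip.camera_model("wrist");KW=(m["camera_matrix"],m["T_tool_cam"])
def pts(t,h,zp=.155):
    u=np.array([np.sin(t),0,np.cos(t)]);v=np.array([np.cos(t),0,-np.sin(t)]);o=np.array([0,0,zp])
    return proj(KW,o+(.095+h)*u),proj(KW,o+(.04+h)*u+.011*v)
rt,rh=float(sys.argv[2]),float(sys.argv[3])
for zp in(.15,.155):
    f=lambda q:[pts(q[0],q[1],zp)[0][1]-(rt+402*.003/.22),pts(q[0],q[1],zp)[1][1]-rh]
    s=least_squares(f,[.25,.003]);print(zp,"tilt,h",s.x,pts(*s.x,zp))
E
python3 tilt2.py U1 213.5 256
```

```text
[136 137 135 138 139 139 138 137 134 133 134 132 135 134 132 133 135 135
 137  75  74  74  59  55  55  54  57  55  56  58  55  57  57  56  56  58
  57  56  56  56  56  58  57  56  56  56  58  58  56  56  57  57  57  58
  56  57  57  56  57  29   7   6   5   4   5   2   4   3  41  55  57  56
  56  57  58  56  61  11   4   4   6   6   4   5   6   5   6   4   3   3
   4   6   4   4   5]
0.15 tilt,h [0.2169 0.009 ] (array([323.0689, 218.9818]), array([322.6229, 256.    ]))
0.155 tilt,h [0.2199 0.0055] (array([323.0809, 218.9818]), array([322.6439, 256.    ]))
```

```bash
python3 tilt2.py U1 213.7 254.3 ; python3 - <<'E'
from h import *
m=manip.camera_model("wrist");KW=(m["camera_matrix"],m["T_tool_cam"])
from tilt2 import pts
E
python3 - <<'E'
import sys;sys.argv=["","L1","230","280"]
exec(open("tilt2.py").read().split("rt,rh")[0])
for t in(0,.2,.22,.25,.28): print(t,[pts(t,.0035)[i][1] for i in(0,1)])
print(g[225:330,320:332].mean(1).astype(int))
E
```

```text
[136 137 135 138 139 139 138 137 134 133 134 132 135 134 132 133 135 135
 137  75  74  74  59  55  55  54  57  55  56  58  55  57  57  56  56  58
  57  56  56  56  56  58  57  56  56  56  58  58  56  56  57  57  57  58
  56  57  57  56  57  29   7   6   5   4   5   2   4   3  41  55  57  56
  56  57  58  56  61  11   4   4   6   6   4   5   6   5   6   4   3   3
   4   6   4   4   5]
0.15 tilt,h [0.2048 0.0111] (array([323.0874, 219.1818]), array([322.6485, 254.3   ]))
0.155 tilt,h [0.2075 0.0077] (array([323.0988, 219.1818]), array([322.6682, 254.3   ]))
[43 46 44 45 44 44 44 42 43 42 41 42 43 42 43 42 42 42 43 43 43 43 42 43
 41 41 41 43 43 42 37 26 23 19 18 19 17 19 17 20 17 18 20 18 20 18 20 20
 18 17 18 30 58 63 52 52 51 51 51 52 50 50 49 51 50 51 50 49 50 52 51 50
 50 49 49 50 51 16  5  3  3  4  3 36 49 50 51 50 50 76 15  4  3  3  5]
0 [np.float64(254.69838462833596), np.float64(274.87561431874207)]
0.2 [np.float64(223.72963543364295), np.float64(259.96074649953414)]
0.22 [np.float64(220.6648816854214), np.float64(258.57226167214293)]
0.25 [np.float64(216.07805340438196), np.float64(256.52818356082076)]
0.28 [np.float64(211.5034658852309), np.float64(254.53196037796923)]
[36 27 25 21 19 20 18 18 17 19 18 18 19 19 19 18 19 19 18 19 19 27 47 56
 51 51 49 49 49 50 49 50 49 49 49 51 49 49 50 50 49 48 49 49 49 50 50 16
  5  3  3  5  4 36 49 51 50 49 50 75 15  4  4  5  5  4  4  5  4  3  4  4
  4  4  6  4  3  4  5  4  4  6  6  4  6  6  5  5  6  5  5  5  6  4  5  4
  4  6  3  3  5  3  5  3  3]Traceback (most recent call last):
  File "<stdin>", line 3, in <module>
  File "tilt2.py", line 4, in <module>
    im,_=load(sys.argv[1]);g=cv2.GaussianBlur(cv2.cvtColor(im,cv2.COLOR_BGR2GRAY),(3,1),0).astype(int)
              ~~~~~~~~^^^
IndexError: list index out of range
```

```bash
cat > t3.py <<'E'
from h import *
from scipy.optimize import least_squares
import sys
m=manip.camera_model("wrist");KW=(m["camera_matrix"],m["T_tool_cam"])
def feats(n):
    im,_=load(n);g=cv2.cvtColor(im,cv2.COLOR_BGR2GRAY);g=cv2.GaussianBlur(g,(3,3),0)
    out={}
    prof=g[:,322:330].mean(1)
    # handle bottom: shank->dark going down ; band rows
    d=np.nonzero(np.diff((prof[200:330]<25).astype(int)))[0]+200;out["edges"]=d
    k=(g[400:480,290:362]>60).astype(np.uint8);cs,_=cv2.findContours(k,cv2.RETR_EXTERNAL,cv2.CHAIN_APPROX_NONE)
    out["disc"]=[(np.round(cv2.minEnclosingCircle(c)[0],1)+[290,400],cv2.boundingRect(c),len(c)) for c in cs if len(c)>20]
    print(n,out,prof[400:480:4].astype(int))
def P(t,dx,h,zp=.155):
    u=np.array([np.sin(t),0,np.cos(t)]);v=np.array([np.cos(t),0,-np.sin(t)]);o=np.array([dx,0,zp])
    q=[o+(.098-.003+h)*u,o+(.04+h)*u+.011*v,o+(-.04+h)*u]
    return np.array([proj(KW,x)[1] for x in q])
if __name__=="__main__":
    for n in sys.argv[1:]: feats(n)
    for t in(0,.2,.28): print(t,P(t,0,.0035))
E
python3 t3.py L1 T1 U1
```

```text
L1 {'edges': array([226, 245, 271, 277, 285]), 'disc': [(array([325.5, 450.5]), (0, 15, 72, 46), 222)]} [ 12  18  50  49  87 105 105 104 105 104 104 104 103 134 146  73   9   6
   7   8]
T1 {'edges': array([253, 262, 271]), 'disc': [(array([325.5, 449.5]), (14, 32, 44, 28), 107), (array([320.7, 427.9]), (27, 24, 6, 9), 21)]} [  4   7  14  14  10  10  59  60  59  81 101 101 102 101 101  50   8   7
   7   8]
U1 {'edges': array([254, 262, 271]), 'disc': [(array([325.5, 449. ]), (14, 35, 44, 25), 104)]} [ 4  6 13 12  9 10 55 56 56 86 97 96 96 96 97 48  8  5  6  8]
0 [254.6984 274.8756 429.5032]
0.2 [223.7296 259.9607 448.114 ]
0.28 [211.5035 254.532  453.9342]
```

From three features measured against the upright picture, the lean is about 0.20 rad and I need about 0.275. I'll push 5 mm further.

Emit:
jog_arm([
  [0,[0,0,0.03],0],
  [0,[0,0,0.06],0],
  [0,[0,0,0.08],0],
  [0,[-0.012,0,0.08],0],
  [0,[-0.022,0,0.08],0],
  [0,[-0.03,0,0.08],0],
  [0,[-0.035,0,0.08],0],
  [0,[-0.038,0,0.08],0],
  [0,[-0.0405,0,0.08],0],
  [0,[-0.0405,0,0.08],0],
], grip_force=40)

```text
time: 13.08
tcp_pos: [0.5643, 0.1737, 0.2829]
tool_rot: [[-0.895, -0.447, -0.008], [-0.447, 0.895, -0.004], [0.009, 0.0, -1.0]]
wrist_force: [-6.7, -1.4, -1.3]
opening: 0.0213
gripper_force: 60.6
```

Emit:
jog_arm([
  [0,[0.015,0,0],0],
  [0,[0.035,0,0],0],
  [0,[0.035,0,-0.03],0],
  [0,[0.035,0,-0.06],0],
  [0,[0.035,0,-0.08],0],
  [0,[0.035,0,-0.08],0],
  [0,[0.035,0,-0.08],0],
], grip_force=60)

```text
time: 13.67
tcp_pos: [0.5352, 0.1591, 0.3657]
tool_rot: [[-0.895, -0.447, 0.002], [-0.447, 0.895, 0.001], [-0.003, -0.001, -1.0]]
wrist_force: [-0.7, -0.4, -1.8]
opening: 0.0215
gripper_force: 60.7
```

```bash
python3 - <<'E'
from h import *
im=snap("U2");g=cv2.GaussianBlur(cv2.cvtColor(im,cv2.COLOR_BGR2GRAY),(3,3),0);print(g[195:225,323:329].mean(1).astype(int))
print(g[425:475,325])
E
python3 t3.py U1 U2
```

```text
13.6667 [0.5352 0.1591 0.3657] [-0.8947 -0.4467  0.0025 -0.4467  0.8947  0.0006 -0.0025 -0.0006 -1.    ] [-0.6689 -0.3952 -1.7613]
[138 138 137 136 135 135 135 135 135 134 131 115  88  76  73  65  59  57
  57  57  57  57  58  58  59  60  60  59  59  59]
[30 50 58 59 60 60 59 59 59 58 59 59 60 63 75 91 98 97 97 98 97 96 97 97
 96 96 97 98 98 96 96 97 98 98 85 52 20  9  8  8  9  7  5  6  7  6  7  7
  8  7]
U1 {'edges': array([254, 262, 271]), 'disc': [(array([325.5, 449. ]), (14, 35, 44, 25), 104)]} [ 4  6 13 12  9 10 55 56 56 86 97 96 96 96 97 48  8  5  6  8]
U2 {'edges': array([250, 259, 269]), 'disc': [(array([325.5, 451.5]), (14, 38, 44, 22), 98)]} [ 4  5  7 16 13  9 12 59 58 58 89 97 97 97 96 47  7  5  6  7]
0 [254.6978 274.8748 429.5023]
0.2 [223.729  259.9599 448.1131]
0.28 [211.5028 254.5311 453.9334]
```

Emit:
jog_arm([
  [0,[0,0,0.03],0],
  [0,[0,0,0.06],0],
  [0,[0,0,0.08],0],
  [0,[-0.012,0,0.08],0],
  [0,[-0.022,0,0.08],0],
  [0,[-0.03,0,0.08],0],
  [0,[-0.035,0,0.08],0],
  [0,[-0.037,0,0.08],0],
  [0,[-0.0385,0,0.08],0],
  [0,[-0.0385,0,0.08],0],
])

```text
time: 14.55
tcp_pos: [0.567, 0.1751, 0.2824]
tool_rot: [[-0.895, -0.447, -0.01], [-0.447, 0.895, -0.004], [0.01, 0.001, -1.0]]
wrist_force: [-8.0, -2.9, -2.6]
opening: 0.0216
gripper_force: 60.5
```

Emit:
jog_arm([
  [0,[0.015,0,0],0],
  [0,[0.035,0,0],0],
  [0,[0.035,0,-0.03],0],
  [0,[0.035,0,-0.06],0],
  [0,[0.035,0,-0.09],0],
  [0,[0.035,0,-0.09],0],
  [0,[0.035,0,-0.09],0],
], grip_force=80)

```text
time: 15.13
tcp_pos: [0.5385, 0.1607, 0.3761]
tool_rot: [[-0.895, -0.447, 0.003], [-0.447, 0.895, 0.001], [-0.003, -0.001, -1.0]]
wrist_force: [0.0, -0.2, -1.8]
opening: 0.0209
gripper_force: 78.7
```

```bash
python3 - <<'E'
from h import *
im=snap("U3");g=cv2.GaussianBlur(cv2.cvtColor(im,cv2.COLOR_BGR2GRAY),(3,3),0);print(g[195:225,323:329].mean(1).astype(int))
print("ball cols",[(r,np.nonzero(g[r,305:345]<105)[0]+305) for r in(204,207,210)])
st=manip.get_state();R=st["tool_rot"];print("shift yaw", np.degrees(np.arctan2(R[1,0],R[0,0])))
E
python3 t3.py U3
```

```text
15.1333 [0.5385 0.1607 0.3761] [-0.8947 -0.4466  0.0034 -0.4466  0.8947  0.0009 -0.0035 -0.0007 -1.    ] [ 0.0374 -0.2279 -1.7916]
[136 136 136 135 124  97  80  77  70  63  60  60  60  59  59  59  60  60
  61  62  62  61  62  63  62  61  61  61  61  61]
ball cols [(204, array([321, 322, 323, 324, 325, 326, 327, 328, 329, 330])), (207, array([306, 307, 308, 309, 310, 311, 321, 322, 323, 324, 325, 326, 327,
       328, 329, 330])), (210, array([306, 307, 308, 309, 310, 311, 312, 321, 322, 323, 324, 325, 326,
       327, 328, 329, 330]))]
shift yaw -153.475186092026
U3 {'edges': array([247, 256, 266]), 'disc': [(array([325.5, 450.9]), (14, 30, 44, 30), 113)]} [ 6  5  5 11 18 12  9 33 61 61 61 97 97 96 96 48  7  6  7  7]
0 [254.6981 274.8752 429.5027]
0.2 [223.7293 259.9603 448.1135]
0.28 [211.5031 254.5315 453.9338]
```

```bash
cat > tip.py <<'E'
from h import *
m=manip.camera_model("wrist");KW=(m["camera_matrix"],m["T_tool_cam"])
t=.28
def tiptool(px=(325.6,205)):
    o,d=ray(KW,px);B=o+d*(.2497-o[2])/d[2];return B,B+.003*np.array([np.sin(t),0,np.cos(t)])
n=np.array([.979*np.sin(t),.203*np.sin(t),np.cos(t)]);S=np.array([.4939,-.1596,.0849])
E
python3 - <<'E'
from tip import *
B,T=tiptool();print(B,T)
st=manip.get_state();R=np.array([[-.979,-.203,0],[-.203,.979,0],[0,0,-1]])
for d in(.025,):
    tcp=S+d*n-R@T;print(tcp,"shift in current tool",st["tool_rot"].T@(tcp-st["tcp_pos"]))
E
```

```text
[0.0309 0.0014 0.2497] [0.0318 0.0014 0.2526]
[ 0.532  -0.1532  0.3615] shift in current tool [ 0.1454 -0.2779  0.0131]
```

Emit:
jog_arm([
  [0,[0.145,-0.278,-0.015],7],
  [0,[0.145,-0.278,-0.015],14.8],
  [0,[0.145,-0.278,-0.015],14.8],
  [0,[0.145,-0.278,-0.015],14.8],
  [0,[0.145,-0.278,-0.015],14.8],
  [0,[0.145,-0.278,-0.015],14.8],
  [0,[0.145,-0.278,-0.015],14.8],
  [0,[0.145,-0.278,-0.015],14.8],
  [0,[0.145,-0.278,-0.015],14.8],
  [0,[0.145,-0.278,0.013],14.8],
  [0,[0.145,-0.278,0.013],14.8],
  [0,[0.145,-0.278,0.013],14.8],
])

```text
time: 16.18
tcp_pos: [0.532, -0.1522, 0.3595]
tool_rot: [[-0.979, -0.204, -0.006], [-0.204, 0.979, 0.002], [0.005, 0.003, -1.0]]
wrist_force: [0.0, 0.4, -0.3]
opening: 0.0208
gripper_force: 78.8
```

```bash
cat > look.py <<'E'
from tip import *
import sys
im=snap(sys.argv[1]);st=manip.get_state();w=cam("wrist",st)
print("rings proj",proj(w,S),"ball exp",proj(KW,tiptool()[0]))
g=cv2.GaussianBlur(cv2.cvtColor(im,cv2.COLOR_BGR2GRAY),(3,3),0);p=proj(w,S).astype(int)
for th in(80,95,110):
  cs,_=cv2.findContours((g>th).astype(np.uint8),cv2.RETR_CCOMP,cv2.CHAIN_APPROX_NONE)
  for c in cs:
    if len(c)<12: continue
    e=cv2.fitEllipse(c)
    if np.hypot(e[0][0]-p[0],e[0][1]-p[1])<40 and max(e[1])<150: print(th,len(c),cv2.boundingRect(c),np.round(e[0],1),np.round(e[1],1),round(e[2]))
E
python3 look.py V1
```

```text
16.1833 [ 0.532  -0.1522  0.3595] [-0.9789 -0.2041 -0.0056 -0.2042  0.9789  0.0017  0.0051  0.0028 -1.    ] [ 0.0414  0.3871 -0.3257]
rings proj [323.4993 183.1291] ball exp [325.6 205. ]
80 54 (313, 177, 20, 19) [322.4 186. ] [18.1 19.6] 94
80 13 (320, 184, 6, 5) [322.4 186.1] [4.2 5.4] 106
80 239 (296, 156, 80, 73) [336.6 189.9] [67.7 80.6] 99
80 71 (309, 174, 28, 25) [322.4 185.6] [23.8 26.4] 92
95 53 (313, 177, 20, 19) [322.4 185.9] [17.2 19.3] 92
95 14 (320, 184, 6, 6) [322.5 186.3] [5.2 5.2] 90
95 242 (296, 157, 80, 72) [336.7 190.3] [66.5 79.9] 98
95 72 (309, 173, 28, 26) [322.4 185.6] [24.7 27. ] 90
110 50 (313, 178, 20, 17) [322.4 186. ] [16.4 19. ] 91
110 17 (319, 183, 8, 7) [322.3 186.1] [6.1 6.6] 107
110 240 (297, 158, 79, 70) [336.8 190.6] [65.2 79.2] 98
110 75 (309, 173, 28, 26) [322.4 185.6] [25.3 27.4] 93
```

```bash
cat > rel.py <<'E'
from tip import *
import sys
st=manip.get_state();px=(float(sys.argv[1]),float(sys.argv[2]));B,T=tiptool()
dz=float(sys.argv[3]) if len(sys.argv)>3 else st["tcp_pos"][2]-S[2]
o,d=ray(KW,px);D=o+d*(dz-o[2])/d[2]
nt=np.array([-np.sin(t),0,-np.cos(t)])
V=D-T;print("D",D,"V",V,"along -n",-V@nt,"hover 8mm",V+.008*nt,"press 6",V-.006*nt, "nt",nt)
E
python3 rel.py 322.4 186
```

```text
D [ 0.0369 -0.0005  0.2759] V [ 0.0048 -0.0019  0.0233] along -n 0.023748275422040596 hover 8mm [ 0.0026 -0.0019  0.0157] press 6 [ 0.0064 -0.0019  0.0291] nt [-0.2764  0.     -0.9611]
```

Emit:
jog_arm([
  [0,[0.0026,-0.0019,0.008],0],
  [0,[0.0026,-0.0019,0.0157],0],
  [0,[0.0026,-0.0019,0.0157],0],
  [0,[0.0026,-0.0019,0.0157],0],
  [0,[0.0026,-0.0019,0.0157],0],
])

```text
time: 16.65
tcp_pos: [0.5306, -0.1551, 0.3462]
tool_rot: [[-0.979, -0.204, 0.0], [-0.204, 0.979, -0.0], [-0.0, -0.0, -1.0]]
wrist_force: [0.0, -0.2, -0.5]
opening: 0.0214
gripper_force: 78.7
```

```bash
python3 look.py V2; python3 - <<'E'
from h import *
g=cv2.cvtColor(cv2.imread("pics/V2.png"),cv2.COLOR_BGR2GRAY)
print(g[176:216:2,306:346:2])
E
```

```text
16.65 [ 0.5306 -0.1551  0.3462] [-0.979  -0.2036  0.0002 -0.2036  0.979  -0.0001 -0.0002 -0.0001 -1.    ] [ 0.0091 -0.1812 -0.4667]
rings proj [328.7933 190.5571] ball exp [325.6 205. ]
80 383 (300, 159, 85, 77) [345.7 196.4] [71.5 77.9] 85
80 14 (326, 188, 6, 6) [328.5 190.8] [4.9 5.3] 106
95 54 (318, 182, 21, 19) [328.1 190.8] [18.  20.2] 86
95 16 (325, 188, 7, 7) [328.  190.9] [5.9 6.2] 118
95 317 (301, 160, 83, 76) [344.8 196.6] [69.7 80.1] 92
110 53 (318, 182, 21, 18) [328.4 190.6] [17.3 19.7] 88
110 18 (325, 188, 8, 7) [328.4 191. ] [6.3 7. ] 81
110 313 (301, 162, 83, 73) [344.7 196.9] [68.2 79.9] 90
[[ 36  84 145 142 144 141 142 141 140 139 139 144 145 147 146 143 138 141
  143 142]
 [ 75 130 142 145 143 142 142 141 136 139 111  88 118 148 146 144 138 142
  143 144]
 [114 145 143 146 142 142 140 136  43  44  43  41  44  46  52  98 137 141
  144 142]
 [146 145 145 146 140 141 108  44  40  91 139 142 140 114  46  45  59 140
  141 143]
 [145 147 146 144 142 136  46  54 146 142 143 143 144 148 141  83  41 100
  145 145]
 [146 145 145 148 146  40  45 146 145 140 142 141 144 147 141
[... 514 characters left out ...]
  51 139
  144 143]
 [142 140 146 146 146 142 141  88  44  58  86 118  93  51  43  50 138 143
  142 143]
 [145 146 145 151 144 143 143 140  78  94  95  84  48  94 147 146 136 140
  143 143]
 [145 147 149 145 146 141 142 110  76  68  65  68  83 147 145 145 140 142
  143 143]
 [141 147 146 143 145 142 143 103  57  70  66  67  80 147 147 145 139 142
  141 146]
 [145 148 146 144 146 143 141 140  59  63  71  68  87 144 149 148 141 143
  143 144]
 [145 146 147 147 145 141 144 136  58  66  68  65  84 149 151 147 137 142
  141 144]
 [148 144 146 145 145 143 140 138  57  68  67  66  88 148 150 146 142 141
  146 145]
 [147 148 147 146 147 139  99  65  63  70  71  70  67  73 151 148 138 139
  142 141]]
```

```bash
python3 rel.py 328.4 190.9
```

```text
D [0.0368 0.003  0.2614] V [0.0047 0.0017 0.0088] along -n 0.009790670012098142 hover 8mm [0.0025 0.0017 0.0011] press 6 [0.0064 0.0017 0.0146] nt [-0.2764  0.     -0.9611]
```

Emit:
jog_arm([
  [0,[0.002,0.0017,0.002],0],
  [0,[0.0039,0.0017,0.0059],0],
  [0,[0.0039,0.0017,0.0059],0],
  [0,[0.0039,0.0017,0.0059],0],
  [0,[0.0039,0.0017,0.0059],0],
])

```text
time: 17.12
tcp_pos: [0.5264, -0.1545, 0.3401]
tool_rot: [[-0.979, -0.203, -0.0], [-0.203, 0.979, -0.0], [0.0, -0.0, -1.0]]
wrist_force: [0.7, 0.3, -1.5]
opening: 0.0211
gripper_force: 78.7
```

```bash
python3 look.py V3; python3 - <<'E'
from h import *
g=cv2.cvtColor(cv2.imread("pics/V3.png"),cv2.COLOR_BGR2GRAY)
print(g[180:218:2,308:346:2])
E
```

```text
17.1167 [ 0.5264 -0.1545  0.3401] [-0.9791 -0.2033 -0.     -0.2033  0.9791 -0.      0.     -0.     -1.    ] [ 0.7314  0.2691 -1.5457]
rings proj [325.9882 199.8878] ball exp [325.6 205. ]
80 63 (315, 191, 22, 18) [325.5 199. ] [16.8 22.1] 87
80 14 (323, 198, 6, 5) [325.5 200. ] [4.4 5.5] 90
80 324 (297, 168, 86, 77) [342.  205.1] [71.9 82.3] 87
95 64 (315, 191, 22, 17) [325.6 199.3] [16.7 20.6] 89
95 321 (297, 169, 86, 76) [342.  205.7] [70.1 81.9] 86
110 63 (316, 191, 21, 17) [325.7 199.3] [16.4 19.6] 90
110 319 (298, 171, 85, 74) [341.9 206.1] [68.6 81.5] 87
[[ 81  88 115 143 144 140 139 142 140 145 143 147 148 144 141 145 140 144
  145]
 [ 85 127 145 142 143 140 142 142 143 143 145 145 148 144 139 142 142 148
  146]
 [147 145 140 141 140 140 137 142 144 142 145 149 148 143 140 144 144 147
  145]
 [148 142 138 142 142 142 140 142 140 142 145 146 148 142 139 142 143 147
  146]
 [142 144 139 142 142 140 111  44  48  51  47  74 149 144 140 140 147 145
  143]
 [149 146 142 144 137  41  41  44  45  57  45  44  44  73 136 144 144 145
  144]
 [147 145 141 134  42  45  94 138 144 142 145 1
[... 306 characters left out ...]
 133  47  56  82 145 142 146 135  46 123 142
  146]
 [145 148  89  51 150 148 142  76  93 100  83 107 143 139 116  50 143 143
  143]
 [149 147 134  42 107 148 111  73  64  68  71  81 144 141  48  54 142 146
  146]
 [149 146 144  60  49 147 108  58  65  66  68  77 145  88  43 119 144 146
  143]
 [146 145 142 139  43  44  93  57  67  69  67  76  53  41  96 144 141 143
  148]
 [147 149 141 141 142  87  46  59  66  63  69  52  52 141 140 145 142 146
  147]
 [148 143 143 144 144 142 128  56  67  71  68  86 147 146 140 147 144 143
  148]
 [146 146 144 142 142 104  68  63  66  68  72  69  79 141 136 143 141 146
  145]
 [147 147 144 135  65  61  69  71  70  71  72  73  65  66 107 141 143 144
  146]]
```

```bash
python3 rel.py 325.6 199.9
```

```text
D [0.0329 0.0014 0.2552] V [0.0008 0.     0.0027] along -n 0.0027773814115960786 hover 8mm [-0.0014  0.     -0.005 ] press 6 [0.0025 0.     0.0084] nt [-0.2764  0.     -0.9611]
```

Emit:
jog_arm([
  [0,[0.0005,0,0.0019],0],
  [0,[0.0008,0,0.0029],0],
  [0,[0.0008,0,0.0029],0],
  [0,[0.0008,0,0.0029],0],
])

```text
time: 17.5
tcp_pos: [0.5255, -0.1546, 0.3371]
tool_rot: [[-0.979, -0.203, -0.0], [-0.203, 0.979, 0.0], [0.0, 0.0, -1.0]]
wrist_force: [-0.4, -0.8, -1.7]
opening: 0.0209
gripper_force: 78.7
```

Emit:
jog_arm([
  [0,[0.0006,0,0.0019],0],
  [0,[0.0006,0,0.0019],0],
  [0,[0.0006,0,0.0019],0],
])

```text
time: 17.75
tcp_pos: [0.525, -0.1547, 0.3352]
tool_rot: [[-0.979, -0.203, -0.0], [-0.203, 0.979, 0.0], [0.0, 0.0, -1.0]]
wrist_force: [-0.0, -0.2, -0.1]
opening: 0.0209
gripper_force: 78.7
```

```bash
python3 look.py V4; python3 - <<'E'
from h import *
g=cv2.cvtColor(cv2.imread("pics/V4.png"),cv2.COLOR_BGR2GRAY)
print(g[184:224:2,308:346:2])
E
```

```text
17.75 [ 0.525  -0.1547  0.3352] [-0.9791 -0.2033 -0.     -0.2033  0.9791  0.      0.      0.     -1.    ] [-0.0094 -0.2422 -0.1411]
rings proj [325.983  204.3377] ball exp [325.6 205. ]
80 73 (315, 195, 22, 18) [325.5 203.6] [17.7 21.3] 90
80 319 (297, 172, 87, 76) [342.  209.3] [72.3 84.4] 86
95 73 (315, 195, 22, 18) [325.5 204.1] [17.4 20.2] 89
95 315 (297, 172, 87, 76) [342.1 209.8] [70.5 83.9] 86
110 70 (315, 195, 22, 17) [325.5 203.8] [16.2 19.8] 90
110 313 (297, 175, 87, 73) [341.9 210.3] [68.8 83.6] 86
[[ 83  87 115 144 144 140 142 143 144 143 147 147 149 146 141 146 145 144
  147]
 [ 87 142 141 144 143 139 140 144 141 141 146 147 148 147 141 145 143 146
  148]
 [145 146 143 144 147 142 142 141 143 145 146 149 146 142 140 144 144 146
  148]
 [149 147 145 140 145 142 138 142 143 142 144 148 148 148 140 145 147 148
  147]
 [149 144 142 145 143 141 135  91  50  45  52  73 147 146 138 143 142 147
  149]
 [147 145 140 142 138  48  48  44  43  44  46  45  48  74 139 145 144 146
  144]
 [146 143 142 139  48  42  98 139 144 144 146 146  64  45  57 146 143 148
  144]
 [149 145 140  44 
[... 335 characters left out ...]
  58  67  69  67  74 143 146 138  52 123 147
  150]
 [148 146  90  44 148 148 140  59  71  67  67  85 145 143  68  48 143 146
  147]
 [150 146 139  46  59 149 139  62  65  68  66  87 146 112  47 100 145 147
  147]
 [144 148 142 135  45  57 143  56  66  68  67  87  94  46  76 142 143 148
  144]
 [149 146 141 141 137  57  64  67  69  71  71  70  61  97 142 142 145 144
  146]
 [144 148 144 139  64  59  67  63  69  71  71  69  66  66 105 145 142 146
  148]
 [148 148 144  79  61  67  65  67  70  68  68  70  67  67  56 147 147 147
  147]
 [145 149 136  60  64  63  65  66  68  68  72  69  63  63  59  74 145 147
  147]
 [151 150 115  55  63  62  62  68  71  70  72  68  67  63  57  57 143 151
  150]]
```

Emit:
jog_arm([
  [0,[0.0006,0,0.0019],0],
  [0,[0.0006,0,0.0019],0],
  [0,[0.0006,0,0.0019],0],
])

```text
time: 18.05
tcp_pos: [0.5245, -0.1548, 0.3334]
tool_rot: [[-0.979, -0.203, 0.0], [-0.203, 0.979, -0.0], [-0.0, -0.0, -1.0]]
wrist_force: [0.9, 0.0, -0.3]
opening: 0.0213
gripper_force: 78.8
```

```bash
cat > edge.py <<'E'
from h import *
import sys
n=sys.argv[1]
if len(sys.argv)>2: snap(n)
# mean force over several periods
g=cv2.cvtColor(cv2.imread(f"pics/{n}.png"),cv2.COLOR_BGR2GRAY)
print(n,"ball/tip col 323-327",[(r,int(g[r,323:327].mean())) for r in range(196,210)])
print("widths",[(r,int((g[r,308:346]<105).sum())) for r in range(204,236,1)])
F=[]
if len(sys.argv)>2:
    for _ in range(12): manip.get_image("top");F.append(manip.get_state()["wrist_force"])
    F=np.array(F);print("F",F.mean(0),F.std(0),"along n",F.mean(0)@[.2706,.0561,.961])
E
python3 edge.py V3; python3 edge.py V4; python3 edge.py V5 x
```

```text
V3 ball/tip col 323-327 [(196, 143), (197, 144), (198, 106), (199, 61), (200, 60), (201, 78), (202, 94), (203, 76), (204, 66), (205, 65), (206, 64), (207, 68), (208, 67), (209, 67)]
widths [(204, 17), (205, 19), (206, 18), (207, 19), (208, 21), (209, 19), (210, 16), (211, 11), (212, 10), (213, 11), (214, 15), (215, 18), (216, 20), (217, 22), (218, 24), (219, 25), (220, 26), (221, 27), (222, 27), (223, 27), (224, 28), (225, 28), (226, 28), (227, 28), (228, 28), (229, 28), (230, 28), (231, 28), (232, 28), (233, 29), (234, 30), (235, 31)]
V4 ball/tip col 323-327 [(196, 143), (197, 145), (198, 145), (199, 144), (200, 123), (201, 80), (202, 89), (203, 88), (204, 69), (205, 67), (206, 68), (207, 67), (208, 66), (209, 65)]
widths [(204, 16), (205, 16), (206, 17), (207, 17), (208, 18), (209, 16), (210, 18), (211, 18), (212, 20), (213, 20), (214, 17), (215, 18), (216, 20), (217, 22), (218, 24), (219, 25), (220, 26), (221, 27), (222, 26), (223, 27), (224, 28), (225, 28), (226, 28), (227, 28), (228, 28), (229, 28), (230, 28), (231, 28), (232, 28), (233, 28), (234, 28), (235, 28)]
18.05 [ 0.5245 -0.1548  0.3334] [-0.9791 -0.2034  0.0003 -0.2034  0.9791 -0.0001 -0.0003 -0.0001 -1.    ] [ 0.8667  0.0397 -0.3347]
V5 ball/tip col 323-327 [(196, 64), (197, 143), (198, 145), (199, 144), (200, 144), (201, 144), (202, 102), (203, 80), (204, 93), (205, 76), (206, 66), (207, 68), (208, 67), (209, 67)]
widths [(204, 15), (205, 17), (206, 18), (207, 16), (208, 16), (209, 17), (210, 18), (211, 18), (212, 18), (213, 19), (214, 22), (215, 19), (216, 20), (217, 22), (218, 24), (219, 24), (220, 26), (221, 26), (222, 27), (223, 27), (224, 28), (225, 28), (226, 28), (227, 28), (228, 28), (229, 28), (230, 28), (231, 28), (232, 28), (233, 28), (234, 28), (235, 28)]
F [ 0.5319  0.3527 -0.1465] [0.6669 0.4441 0.4712] along n 0.02297753512664582
```

Contact was just before V4: the ball edge starts moving against the shoulder and the force rises by about 1.2 N. That puts the tip about 2 mm in, so I'll press 3.8 mm more.

Emit:
jog_arm([
  [0,[0.0005,0,0.0018],0],
  [0,[0.001,0,0.0036],0],
  [0,[0.001,0,0.0036],0],
  [0,[0.001,0,0.0036],0],
])

```text
time: 19.03
tcp_pos: [0.5235, -0.155, 0.3298]
tool_rot: [[-0.979, -0.203, 0.0], [-0.203, 0.979, -0.0], [-0.0, -0.0, -1.0]]
wrist_force: [0.5, -0.1, 1.7]
opening: 0.0207
gripper_force: 78.8
```

```bash
python3 edge.py V6 x; python3 look.py V7; python3 - <<'E'
from tip import *
st=manip.get_state();print(st["tcp_pos"],st["tool_rot"].ravel())
B,T=tiptool();u=np.array([np.sin(t),0,np.cos(t)])
for p in(0,.002,.006): print(p,proj(KW,T-p*u),proj(KW,B-p*u))
E
```

```text
19.0333 [ 0.5235 -0.155   0.3298] [-0.9791 -0.2034  0.0003 -0.2034  0.9791 -0.0001 -0.0003 -0.0001 -1.    ] [ 0.4735 -0.0666  1.742 ]
V6 ball/tip col 323-327 [(196, 108), (197, 48), (198, 45), (199, 50), (200, 136), (201, 145), (202, 146), (203, 145), (204, 144), (205, 100), (206, 77), (207, 89), (208, 85), (209, 69)]
widths [(204, 9), (205, 12), (206, 15), (207, 15), (208, 17), (209, 17), (210, 17), (211, 17), (212, 16), (213, 18), (214, 22), (215, 26), (216, 24), (217, 23), (218, 24), (219, 24), (220, 26), (221, 26), (222, 27), (223, 27), (224, 28), (225, 28), (226, 28), (227, 28), (228, 28), (229, 28), (230, 28), (231, 28), (232, 28), (233, 28), (234, 28), (235, 28)]
F [ 1.0616 -0.0042  1.5153] [0.5918 0.537  0.6117] along n 1.7432000338983733
19.6833 [ 0.5235 -0.155   0.3298] [-0.9791 -0.2034  0.0001 -0.2034  0.9791 -0.0001 -0.0001 -0.0001 -1.    ] [1.6064 0.7202 1.1564]
rings proj [326.0225 209.5905] ball exp [325.6 205. ]
80 67 (314, 200, 24, 16) [325.6 207.9] [16.4 22.2] 91
80 321 (296, 176, 89, 78) [342.3 213.9] [72.5 86.4] 86
95 67 (315, 200, 22, 15) [325.6 208.3] [15.8 20.8] 90
95 318 (296, 177, 89, 76) [342.4 214.3] [70.7 86. ] 86
110 65 (315, 200, 22, 15) [325.6 208.5] [15.4 20.3] 92
110 315 (297, 179, 88, 74) [342.4 215. ] [68.9 85.7] 86
[ 0.5234 -0.155   0.3298] [-0.9791 -0.2034  0.0001 -0.2034  0.9791 -0.0001 -0.0001 -0.0001 -1.    ]
0 [325.5877 202.3494] [325.6 205. ]
0.002 [325.5959 204.11  ] [325.6083 206.7997]
0.006 [325.6125 207.7095] [325.6254 210.4799]
```

The ball is about 5.5 mm in and the contact force is about 3 N. The contact point is within about 1 mm of the ring centre. I'll check that the probe hasn't slipped in the grip, then hand in.

```bash
python3 t3.py U3 V7 | head -2 | cut -c1-130; python3 -c "
from h import *
print(manip.close_job())"
```

```text
U3 {'edges': array([247, 256, 266]), 'disc': [(array([325.5, 450.9]), (14, 30, 44, 30), 113)]} [ 6  5  5 11 18 12  9 33 61 61 61 9
V7 {'edges': array([247, 256, 267]), 'disc': [(array([325.5, 449.7]), (14, 29, 44, 31), 115)]} [  7   7   7  11  22  15  10  37  6
the job is handed in; nothing more can be done
None
```

The job is handed in: the carriage is home against its stop, and the gripper holds the probe leaned about 0.28 rad to match the sample, its tip within about 1 mm of the ring's centre and about 5.5 mm in at roughly 3 N.

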